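# Turn the tile sample leaf over its spine

## Task

A tile sample book lies open on the mantel with its one stiff leaf half raised on the robot's side, and a birch coaster lies on the far cover where that leaf belongs. With the fingertips only, first slide the coaster sideways out of the leaf's way, then push the leaf up and over its spine and press it down flat on the far cover. Grip and lift nothing, do not press hard, keep the coaster lying flat on the ledge, and leave the dishes, the jar and the planter where they stand.

Things in the scene. Friction and masses are not known exactly. Their poses are not given: they have to be found in the camera images.
- book: Fixed open book, navy covers 4 mm thick, 264 (x) by 172 mm (y). Origin on the slate under the spine's middle; z up, y along the spine, x from the spine over the far cover (leaf starts on the -x side). Hinge axis: brass barrel 8 mm thick, along y, 8 mm above the origin. Turned up to 25 degrees from the world axes. Flat on the far side, the leaf covers x 6 to 120, y -80 to 80 mm.
- leaf (a joint): Leaf angle, rad: 0 flat on the near cover, pi/2 upright, pi (stop) flat on the far cover. Rigid birch board with tile samples, 6 mm thick, 160 mm along the spine, free edge 120 mm from the hinge axis, about 0.16 kg. Stiff hinge: stays where left; 1 to 4 N at the free edge moves it. The stop is rigid: press under 30 N. Starts at 0.6 to 0.95, open space below its free edge on the robot's side.
- leaf_edge (a point): Middle of the leaf's free edge (half-way through its thickness), 120 mm from the hinge axis.
- coaster: Round loose birch coaster, 90 mm across, 12 mm thick, about 0.06 kg, push it with under 30 N; origin at the centre of its underside, z up. It starts lying flat on the far cover (4 mm above the slate); off the cover it lies on the slate.
- dishes: Bystander: white three-tier stack of ceramic dishes, 122 mm across, 94 mm high; origin at the centre of its underside.
- jar: Bystander: smoked glass jar with steel lid, 84 mm across (92 mm with its clasp and hinge), 110 mm high; origin at the centre of its underside.
- planter: Bystander: terracotta mini planter, 86 mm across, about 115 mm high with its plant; origin at the centre of its underside.
Not all that is in view belongs to the job. Leave any blue, pink or purple look-alike of the coaster alone.

How it is judged:
By the outcome, as a careful person would: the job done as asked, in the order asked, and still so for the second after the job is handed in, with the robot touching nothing.
It also fails if it takes over 51 s, if anything falls off the work surface, if the arm or the gripper's body presses on something with over 40 N, if the wrist force passes 120 N, or if a joint passes its speed limit or range.

## Robot

A 6-joint arm with a two-finger parallel gripper is mounted at the origin on the work surface. World frame = base frame: x ahead of the robot, y to its left, z up, the work surface at z = 0. Lengths are in m, angles in rad, forces in N, time in s.
With the tool pointing down it reaches from about 0.375 to 0.975 m from the base axis. Payload 3.8 kg.
Tool frame: the origin (TCP) lies at the very end of the fingers, on their centre line; the grasp point (between the pads) lies 19 mm behind it; z points along the fingers, y is the direction in which the jaws open and shut (so a half turn about z gives the same grasp; the last joint's range is limited). The gripper opens to 85 mm and grips with 20 to 120 N. Pads are 22 mm wide; open, the fingers measure 114 mm over their backs; the gripper's body (76 mm by 85 mm) begins 54 mm behind the grasp point. The pads swing forward as they close: fully open they stand 13 mm farther back than shut.
Start: joints at [1.218, 0.264, 1.604, -0, 1.274, -0.037], TCP at [0.21, 0.642, 0.231] pointing down, gripper open.
Joint ranges: [-2.63, 2.63], [-0.94, 2.18], [0.31, 2.57], [-1.31, 4.45], [0, 2.66], [-2.55, 2.55]. Speed limits (rad/s): [2.57, 2.57, 3.14, 3.14, 3.14, 3.14].

## Interface

Orientations are given as a rotation vector (axis times angle).
In Python, from workcell import bot, read_camera, finish_job gives the robot as it stands. The module is installed in compiled form; this text tells all that it offers.
- The arm moves only by the tool servo_tool, never from a script. Its argument "targets" is text: rows parted by semicolons, each of 7 numbers parted by spaces: the turn, a rotation vector about the tool's x, y, z in rad, then the shift along the tool's x, y, z in mm, then the finger opening in mm, from 0 to 85.4. In form: wx wy wz x y z gripper; .... A call has 1 to 8 rows; each row shifts and turns the pose as measured when the row begins, along the tool's axes as they then stand; what a row does not reach is not made up. A row lasts 1/12 s, in which the tool goes at most 41.7 mm and 7.16 degrees, less where a joint would pass 70% of its speed; a pose out of reach is approached as far as the arm can. A call is refused whole if a number of a shift passes 41.7 or a number of a turn 0.125, either way. A call with a gripper value outside its range is refused whole. The fingers move at their own pace and stop on an object; "newtons" is the grip in N (left out, the last holds). Time passes only in rows, so rows that do not move let the fingers close. It gives the time, the measured TCP pose, the force and the opening at its end, in the units of the state.
- bot.read_state(): the state, without advancing time (a new reading comes with each control period).
- read_camera(name): name is "side" or "top"; returns a dict with "image" (384x512x3 uint8, red, green, blue), "mtx" (3x3 intrinsics, pixels), "k1" (the pictures are not rectified: a ray, as slopes to the right and down, at radius r is drawn at 1 + k1 r^2 times it, then the intrinsics apply), "eye" and "orientation" of the camera in the world. Camera axes: x right, y up, looking along -z (the intrinsics and any distortion apply to the point x, -y, -z); pixel columns grow to the right and rows downward; lengths in m; the calibration is good to about 2 mm. A picture is of the moment at which its call begins. There is no depth.
- finish_job(): hands the job in, once; it reports no verdict.
The state is a dict: "time": time; "q": joint angles; "joint_vel": joint speeds; "joint_torque": joint torques, N m; "tool_pos": TCP position; "tcp_rot": TCP orientation; "wrist_force": force on the tool from outside, world axes, zero at the start; "torque": the same for the moment, N m; "width": opening from 0.0 (shut) to 1.0 (fully open).
Only numpy, scipy, OpenCV 4.12 (cv2) and the standard library are available. Lean on these libraries where they do the work, as an engineer would, in place of code of your own. Each camera call takes 0.05 s, during which the arm holds its last target.

## Working session

There is one attempt and no reset: what is moved stays moved. The work goes in short steps, Python scripts to look and compute and a tool call to move; the robot and the scene stay as the last step left them, time stands still between calls to the robot, and variables do not carry over. Pictures are saved under pics/ and viewed, and the job is handed in when it is done.

Besides the shell and the picture viewer there is one more tool, called after "Call:" in YAML: its name, and indented under it one key for each argument. servo_tool: Moves the arm, as the interface text tells. Its arguments: {"type":"object","properties":{"targets":{"type":"string"},"newtons":{"type":"number"}},"required":["targets"]}

```bash
mkdir -p pics
cat > h.py <<'E'
from workcell import bot, read_camera, finish_job
import numpy as np, cv2
from scipy.spatial.transform import Rotation as R
def cam(n,f=None):
    c=read_camera(n)
    if f: cv2.imwrite('pics/'+f,cv2.cvtColor(c['image'],cv2.COLOR_RGB2BGR))
    return c
def rot(c):
    o=np.array(c['orientation'])
    if o.shape==(3,3): return o
    return R.from_rotvec(o).as_matrix() if o.size==3 else None
def ray(c,px):
    d=np.array([c['k1'],0,0,0,0],float)
    p=cv2.undistortPoints(np.array(px,float).reshape(-1,1,2),np.array(c['mtx']),d)[:,0]
    v=np.c_[p[:,0],-p[:,1],-np.ones(len(p))]
    return np.array(c['eye']),v@rot(c).T
def onz(c,px,z):
    e,v=ray(c,px); return e+v*((z-e[2])/v[:,2])[:,None]
def proj(c,P):
    q=(np.atleast_2d(P)-np.array(c['eye']))@rot(c)
    q=q*[1,-1,-1]
    return cv2.projectPoints(q,np.zeros(3),np.zeros(3),np.array(c['mtx']),np.array([c['k1'],0,0,0,0],float))[0][:,0]
def tri(c1,p1,c2,p2):
    e1,v1=ray(c1,[p1]);e2,v2=ray(c2,[p2]);v1=v1[0];v2=v2[0]
    s=np.linalg.lstsq(np.c_[v1,-v2],e2-e1,rcond=None)[0]
    a=e1+s[0]*v1;b=e2+s[1]*v2
    return (a+b)/2,np.linalg.norm(a-b)
E
python3 - <<'E'
from h import *
for n in('top','side'):
    c=cam(n,n+'0.png');print(n,c['eye'],c['orientation'],c['mtx'],c['k1'])
    cv2.imwrite
print(bot.read_state())
E
```

```text
top [0.36153968 0.00678087 1.70892977] [ 0.10241519 -0.13627763 -1.56511996] [[472.06405523   0.         251.36359537]
 [  0.         472.06405523 188.3760528 ]
 [  0.           0.           1.        ]] -0.11859082530417947
side [ 0.43273919 -0.71158697  0.68468726] [ 0.82705327 -0.11115162 -0.2438803 ] [[350.06282591   0.         248.90390238]
 [  0.         350.06282591 195.37183284]
 [  0.           0.           1.        ]] -0.08230942883193056
{'time': 0.1, 'q': array([ 1.21809778e+00,  2.64688528e-01,  1.60526090e+00,  2.51500354e-06,
        1.27371031e+00, -3.68789931e-02]), 'joint_vel': array([-0.0008073 , -0.00218381, -0.00346599,  0.00039435,  0.00155138,
        0.00018763]), 'joint_torque': array([-3.77836986e-04, -5.16711652e+01, -3.68591344e+01, -1.04387436e-04,
        6.28773705e-03,  1.78463051e-05]), 'tool_pos': array([0.20940627, 0.6409864 , 0.23006664]), 'tcp_rot': array([-0.49396666, -3.10210616,  0.00318442]), 'wrist_force': array([0.51052956, 0.42503852, 0.21283876]), 'torque': array([-0.00419582, -0.05085511, -0.0126976 ]), 'width': 1.001622134253033}
```

View pics/top0.png

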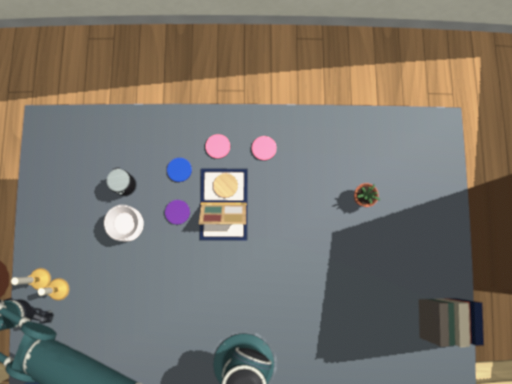

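View pics/side0.png

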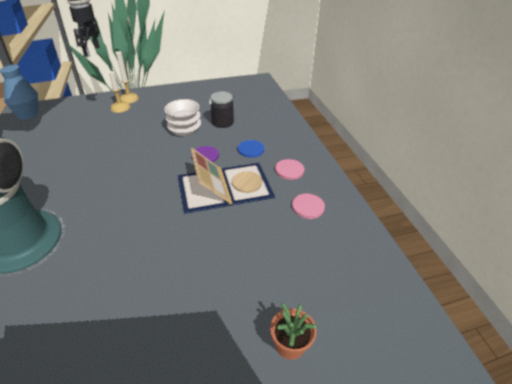

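Run:
```python
from h import *
t=cam('top');s=cam('side')
a=cv2.cvtColor(t['image'],cv2.COLOR_RGB2BGR)[125:255,150:290]
cv2.imwrite('pics/t1.png',cv2.resize(a,None,fx=4.5,fy=4.5,interpolation=cv2.INTER_CUBIC))
a=cv2.cvtColor(s['image'],cv2.COLOR_RGB2BGR)[130:230,160:340]
cv2.imwrite('pics/s1.png',cv2.resize(a,None,fx=4.4,fy=4.4,interpolation=cv2.INTER_CUBIC))
for c in(t,s):
    print(onz(c,[(251,188)],0), proj(c,[0.5,0,0]))
    # navy mask
    im=c['image'].astype(int)
    r,g,b=im[...,0],im[...,1],im[...,2]
    m=((b-r>20)&(b<90)&(r<45)).astype(np.uint8)
    cs,_=cv2.findContours(m,cv2.RETR_EXTERNAL,cv2.CHAIN_APPROX_NONE)
    for k in sorted(cs,key=cv2.contourArea)[-4:]:
        rr=cv2.minAreaRect(k); print(cv2.contourArea(k),rr); 
        h=cv2.convexHull(k); p=cv2.approxPolyDP(h,4,True)[:,0]
        print(p.tolist(), onz(c,p.astype(float),0.004)[:,:2].round(4).tolist())
```

```text
[[ 0.62484361 -0.02873333  0.        ]] [[243.04761799 222.01099591]]
100.5 ((221.13795471191406, 361.1551513671875), (12.627283096313477, 37.6961555480957), 21.801406860351562)
[[234, 346], [220, 381], [216, 357]] [[0.0613, 0.0308], [-0.0605, 0.0795], [0.0229, 0.0939]]
127.5 ((91.31028747558594, 360.901611328125), (94.36502838134766, 3.6167781352996826), 27.407575607299805)
[[49, 340], [133, 383]] [[0.0714, 0.6935], [-0.0712, 0.3859]]
131.5 ((39.250003814697266, 327.7500305175781), (31.306547164916992, 6.324554920196533), 18.434947967529297)
[[24, 324], [38, 324], [54, 333]] [[0.1251, 0.7893], [0.1269, 0.7364], [0.0968, 0.6756]]
271.0 ((477.1866760253906, 323.0179138183594), (40.33420181274414, 8.41484546661377), 86.72950744628906)
[[474, 303], [480, 304], [481, 343], [474, 341]] [[0.1985, -0.8515], [0.194, -0.8752], [0.0515, -0.8742], [0.0601, -0.8467]]
[[0.64276124 0.04449533 0.        ]] [[206.08823897 206.57898242]]
3.0 ((22.000001907348633, 204.50003051757812), (2.1213202476501465, 2.1213202476501465), 45.0)
[[23, 205]] [[-0.017, 0.1368]]
11.0 ((267.6153869628906, 186.07693481445312), (21.57277488708496, 5.491251468658447), 78.69007110595703)
[[268, 197], [263, 176], [272, 194]] [[0.6785, -0.0103], [0.692, 0.0849], [0.6936, -0.001]]
30.0 ((16.53658676147461, 6.670731544494629), (7.027819633483887, 9.370426177978516), 51.34019470214844)
[[18, 1], [15, 12]] [[-0.7085, 3.0379], [-0.6278, 2.6047]]
39.5 ((183.13137817382812, 193.86131286621094), (36.39563751220703, 8.201833724975586), 70.01689910888672)
[[179, 176], [192, 210], [185, 211]] [[0.4415, 0.1509], [0.4595, -0.0077], [0.4402, -0.0067]]
```

View pics/t1.png

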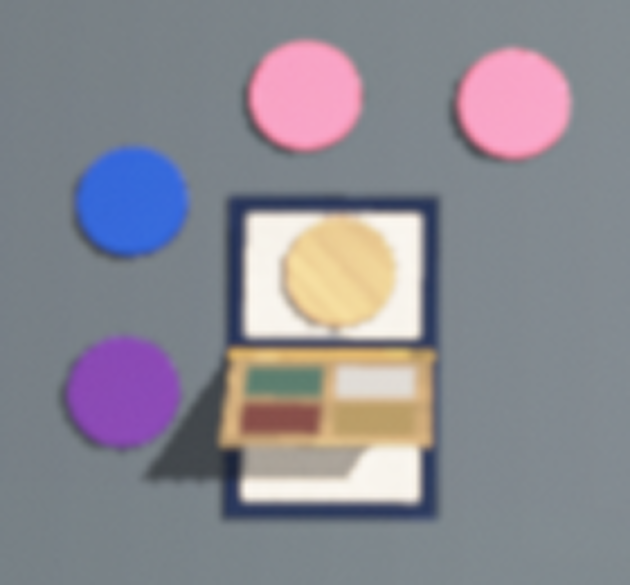

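View pics/s1.png

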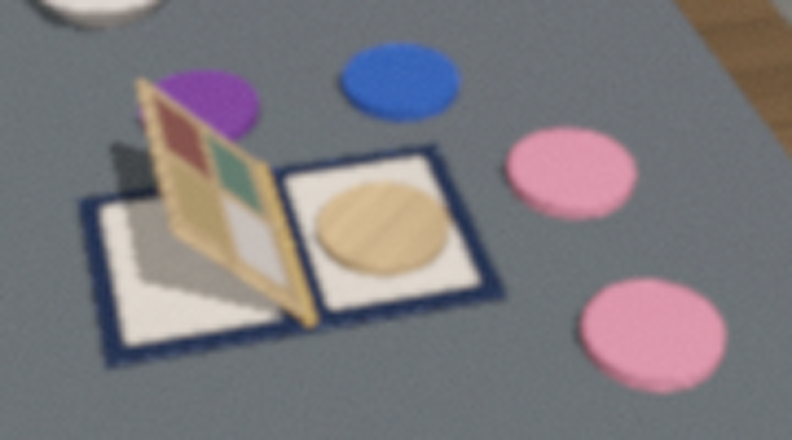

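Run:
```python
from h import *
t=cam('top');s=cam('side')
T=lambda p:((p[0]+.5)/4.5-.5+150,(p[1]+.5)/4.5-.5+125)
S=lambda p:((p[0]+.5)/4.4-.5+160,(p[1]+.5)/4.4-.5+130)
P=dict(far_py=((228,196),(434,147)),far_my=((439,197),(505,297)),near_my=((438,519),(110,364)),near_py=((221,519),(80,200)),
coas=((341,270),(384,226)),le_py=((218,443),(142,80)),le_my=((433,446),(178,235)),pinkR=((515,102),(656,330)),pinkL=((306,95),(571,171)),blue=((132,201),(401,78)))
for k,(a,b) in P.items():
    p,e=tri(t,T(a),s,S(b)); print(k,p.round(4),round(e,4), 'top@.004',onz(t,[T(a)],.004)[0,:2].round(4),'side',onz(s,[S(b)],.004)[0,:2].round(4))
print('planter',onz(t,[(367,195)],0.08),'jar',onz(t,[(118,181)],.11))
a=cv2.cvtColor(t['image'],cv2.COLOR_RGB2HSV)[:,:,:]
m=cv2.inRange(a,(12,70,150),(28,160,255));m[:165]=0;m[201:]=0;m[:,:205]=0;m[:,245:]=0
print(cv2.moments(m,True)['m00'],[onz(t,[(M['m10']/M['m00'],M['m01']/M['m00'])],.016) for M in [cv2.moments(m,True)]])
```

```text
far_py [ 0.6981  0.1584 -0.0009] 0.0002 top@.004 [0.6972 0.1579] side [0.6961 0.1521]
far_my [ 0.6969 -0.0144  0.003 ] 0.0008 top@.004 [ 0.6972 -0.0145] side [ 0.6961 -0.0154]
near_my [ 0.4367 -0.0141  0.0063] 0.0036 top@.004 [ 0.435  -0.0142] side [ 0.4385 -0.0117]
near_py [0.4365 0.1595 0.0015] 0.0039 top@.004 [0.4345 0.1592] side [0.4384 0.1565]
coas [0.6352 0.0647 0.0124] 0.0004 top@.004 [0.6364 0.065 ] side [0.638  0.0744]
le_py [0.4899 0.154  0.0977] 0.0039 top@.004 [0.4953 0.1626] side [0.5013 0.2924]
le_my [ 0.4883 -0.0092  0.0962] 0.0039 top@.004 [ 0.4935 -0.0101] side [0.4993 0.101 ]
pinkR [ 0.7759 -0.0767  0.0114] 0.0008 top@.004 [ 0.7773 -0.077 ] side [ 0.7801 -0.0698]
pinkL [0.7813 0.095  0.0081] 0.0002 top@.004 [0.7823 0.0952] side [0.7835 0.0999]
blue [0.6926 0.2355 0.0098] 0.0019 top@.004 [0.6928 0.2364] side [0.6959 0.2437]
planter [[ 0.58917429 -0.43649359  0.08      ]] jar [[0.63049059 0.43222854 0.11      ]]
450.0 [array([[0.63267357, 0.06656547, 0.016     ]])]
```

The book is nearly square to the world, centred at (0.5665, 0.072). The coaster sits at (0.635, 0.065) with its top at about 16 mm, and the leaf angle is about 0.85 rad. The -y side is free, so I'll push the coaster that way with two fingertips. First I'll align the tool.

Call:
servo_tool:
  targets: "0 0 0.125 0 0 0 40; 0 0 0.125 0 0 0 40; 0 0 0.125 0 0 0 40; 0 0 0.125 0 0 0 40; 0 0 0.125 0 0 0 40; 0 0 0.125 0 0 0 40; 0 0 0.125 0 0 0 40; 0 0 0.125 0 0 0 40"

```text
time: 0.97
tool_pos: [0.2093, 0.6408, 0.2296]
tcp_rot: [1.928, 2.479, -0.004]
wrist_force: [0.2, 0.6, 0.2]
width: 0.469
```

```bash
cat > st.py <<'E'
from h import *
s=bot.read_state();m=R.from_rotvec(s['tcp_rot']).as_matrix()
D=np.array([[0,1,0],[1,0,0],[0,0,-1.]])
print(round(s['time'],2),s['tool_pos'].round(4),'F',s['wrist_force'].round(1),'w',round(s['width'],3),'turn needed',R.from_matrix(m.T@D).as_rotvec().round(3),'q',s['q'].round(2))
E
python3 st.py
```

```text
0.97 [0.2093 0.6408 0.2296] F [0.2 0.6 0.2] w 0.469 turn needed [-0.001  0.002  0.249] q [ 1.22  0.26  1.61 -0.    1.27  0.97]
```

Call:
servo_tool:
  targets: "-0.001 0.002 0.125 0 0 0 40; 0 0 0.124 0 0 0 40; 0 0 0 -20 17 0 40; 0 0 0 -30 26 0 40; 0 0 0 -30 26 0 40; 0 0 0 -30 26 0 40; 0 0 0 -30 26 0 40; 0 0 0 -30 26 0 40"

```text
time: 1.63
tool_pos: [0.3541, 0.4707, 0.228]
tcp_rot: [-2.213, -2.225, -0.001]
wrist_force: [1.3, 0.5, -0.1]
width: 0.464
```

Call:
servo_tool:
  targets: "0 0 0 -30 26 0 40; 0 0 0 -30 26 0 40; 0 0 0 -30 26 0 40; 0 0 0 -30 26 0 40; 0 0 0 -30 26 0 40; 0 0 0 -30 26 0 40; 0 0 0 -30 26 0 40; 0 0 0 -30 26 0 40"

```text
time: 2.3
tool_pos: [0.5711, 0.2186, 0.2285]
tcp_rot: [-2.212, -2.227, -0.008]
wrist_force: [-0.3, -0.1, 0.1]
width: 0.47
```

```bash
python3 st.py
```

```text
2.3 [0.5711 0.2186 0.2285] F [-0.3 -0.1  0.1] w 0.47 turn needed [ 0.001 -0.006  0.007] q [0.32 0.14 1.75 0.01 1.24 0.31]
```

Call:
servo_tool:
  targets: "0.001 -0.006 0.007 -30 25 0 40; 0 0 0 -28 24 10 40; 0 0 0 -12 11 30 40; 0 0 0 0 0 38 40; 0 0 0 0 0 38 40; 0 0 0 0 0 38 40; 0 0 0 0 0 25 40; 0 0 0 0 0 0 40"

```text
time: 2.97
tool_pos: [0.6481, 0.1337, 0.0497]
tcp_rot: [2.227, 2.196, 0.02]
wrist_force: [-0.7, -1.2, -0.6]
width: 0.467
```

```bash
python3 st.py
python3 - <<'E'
from h import *
for n,b in(('top',(125,255,150,290)),('side',(130,230,160,340))):
    a=cv2.cvtColor(cam(n)['image'],cv2.COLOR_RGB2BGR)[b[0]:b[1],b[2]:b[3]]
    cv2.imwrite(f'pics/{n}2.png',cv2.resize(a,None,fx=4,fy=4,interpolation=cv2.INTER_CUBIC))
E
```

```text
2.97 [0.6481 0.1337 0.0497] F [-0.7 -1.2 -0.6] w 0.467 turn needed [ 0.019  0.001 -0.014] q [ 0.17  0.39  1.8  -0.    0.94  0.18]
```

View pics/side2.png

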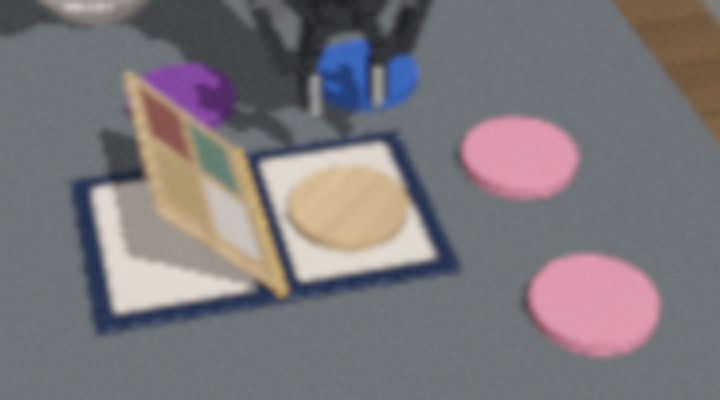

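View pics/top2.png

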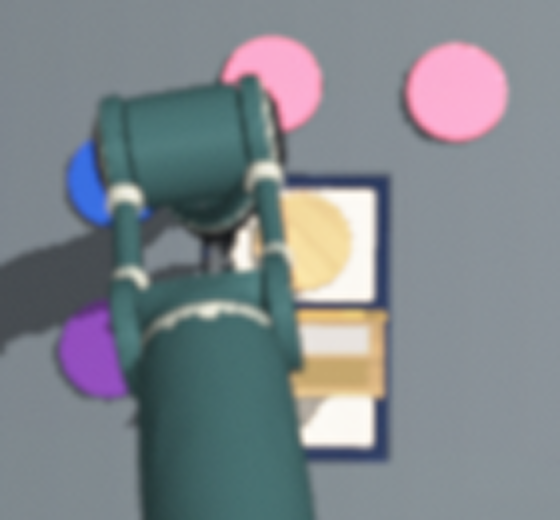

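The side view shows both fingertips hanging beyond the coaster's +y side, at crop pixels (316,113) and (379,103). The coaster has not moved. Next I'll check the tip height from that view.

```bash
python3 - <<'E'
from h import *
c=cam('side')
for p in((316,113),(379,103)):
    e,v=ray(c,[((p[0]+.5)/4-.5+160,(p[1]+.5)/4-.5+130)])
    for y in(.123,.134,.145): print(p,y,(e+v*((y-e[1])/v[0,1]))[0].round(4))
E
python3 st.py
```

```text
(316, 113) 0.123 [0.625  0.123  0.0583]
(316, 113) 0.134 [0.6275 0.134  0.05  ]
(316, 113) 0.145 [0.63   0.145  0.0417]
(379, 103) 0.123 [0.6743 0.123  0.0585]
(379, 103) 0.134 [0.6775 0.134  0.0502]
(379, 103) 0.145 [0.6806 0.145  0.042 ]
3.12 [0.653  0.1351 0.0572] F [ 0.6  0.8 -0.2] w 0.471 turn needed [ 0.03  -0.001 -0.013] q [ 0.17  0.38  1.79 -0.    0.94  0.18]
```

Call:
servo_tool:
  targets: "0.03 0 -0.013 3 -12 0 40; 0 0 0 2 -6 10 40; 0 0 0 0 0 10 40; 0 0 0 0 0 10 40; 0 0 0 0 0 5 40; 0 0 0 0 0 0 40"

```text
time: 3.62
tool_pos: [0.6454, 0.1435, 0.0332]
tcp_rot: [2.211, 2.213, 0.033]
wrist_force: [0.5, 1.2, -0.0]
width: 0.469
```

```bash
python3 st.py
python3 - <<'E'
from h import *
for n,b in(('side',(130,230,160,340)),):
    a=cv2.cvtColor(cam(n)['image'],cv2.COLOR_RGB2BGR)[b[0]:b[1],b[2]:b[3]]
    cv2.imwrite(f'pics/{n}3.png',cv2.resize(a,None,fx=4,fy=4,interpolation=cv2.INTER_CUBIC))
E
python3 st.py
```

```text
3.62 [0.6454 0.1435 0.0332] F [ 0.5  1.2 -0. ] w 0.469 turn needed [ 0.024 -0.006  0.001] q [0.18 0.4  1.81 0.   0.9  0.18]
3.67 [0.6454 0.1435 0.0335] F [-0.1  0.  -0.3] w 0.468 turn needed [ 0.024 -0.006  0.001] q [0.18 0.4  1.81 0.   0.9  0.18]
```

View pics/side3.png

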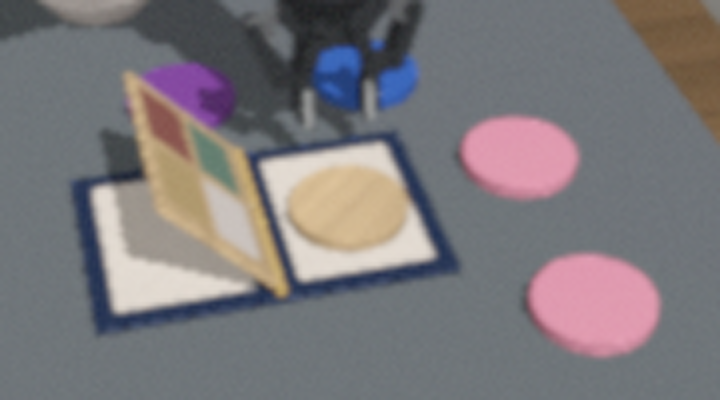

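Call:
servo_tool:
  targets: "0.024 -0.006 0 0 -9 8 40; 0.01 0 0 0 -4 8 40; 0 0 0 0 0 6 40; 0 0 0 0 0 4 40; 0 0 0 0 0 0 40"

```text
time: 4.08
tool_pos: [0.6315, 0.1434, 0.0046]
tcp_rot: [-2.215, -2.216, 0.016]
wrist_force: [-0.2, -0.1, 0.5]
width: 0.469
```

```bash
python3 st.py
```

```text
4.08 [0.6315 0.1434 0.0046] F [-0.2 -0.1  0.5] w 0.469 turn needed [-0.013  0.001  0.001] q [0.18 0.44 1.83 0.   0.89 0.18]
```

Call:
servo_tool:
  targets: "-0.01 0 0 -5 2 0 40; 0 0 0 -6 0 0 40; 0 0 0 -6 0 0 40; 0 0 0 -6 0 0 40"

```text
time: 4.42
tool_pos: [0.6334, 0.1193, 0.0037]
tcp_rot: [-2.218, -2.223, 0.005]
wrist_force: [-0.8, 0.1, -0.1]
width: 0.468
```

```bash
python3 st.py
python3 - <<'E'
from h import *
for n,b in(('side',(130,230,160,340)),):
    a=cv2.cvtColor(cam(n)['image'],cv2.COLOR_RGB2BGR)[b[0]:b[1],b[2]:b[3]]
    cv2.imwrite(f'pics/{n}4.png',cv2.resize(a,None,fx=4,fy=4,interpolation=cv2.INTER_CUBIC))
E
python3 st.py
```

```text
4.42 [0.6334 0.1193 0.0037] F [-0.8  0.1 -0.1] w 0.468 turn needed [-0.003  0.001  0.002] q [ 0.15  0.43  1.84 -0.    0.87  0.15]
4.47 [0.6335 0.1181 0.0038] F [ 0.4 -0.7 -0.9] w 0.476 turn needed [-0.003  0.002  0.002] q [ 0.15  0.43  1.84 -0.    0.87  0.15]
```

View pics/side4.png

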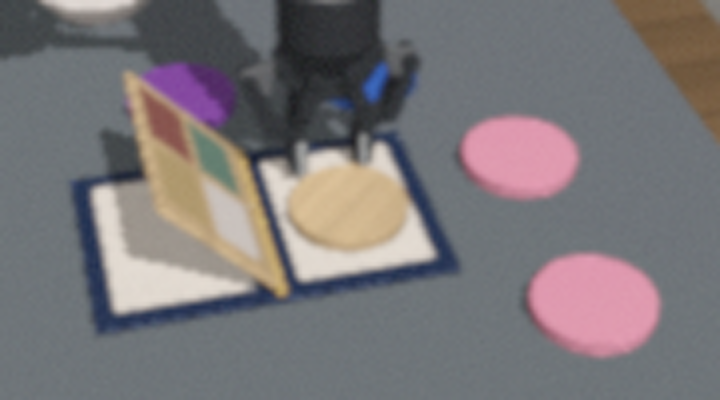

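Call:
servo_tool:
  targets: "0 0 0 -6 2 0 40; 0 0 0 -6 0 0 40; 0 0 0 -6 0 0 40; 0 0 0 -6 0 0 40; 0 0 0 -6 0 0 40; 0 0 0 -6 0 0 40"

```text
time: 4.97
tool_pos: [0.6368, 0.0782, 0.0053]
tcp_rot: [2.22, 2.222, -0.002]
wrist_force: [0.8, 0.7, 0.3]
width: 0.47
```

```bash
cat > side.py <<'E'
import sys
from h import *
for n,b in(('side',(130,260,160,340)),):
    a=cv2.cvtColor(cam(n)['image'],cv2.COLOR_RGB2BGR)[b[0]:b[1],b[2]:b[3]]
    cv2.imwrite(f'pics/side{sys.argv[1]}.png',cv2.resize(a,None,fx=4,fy=4,interpolation=cv2.INTER_CUBIC))
E
python3 st.py; python3 side.py 5
```

```text
4.97 [0.6368 0.0782 0.0053] F [0.8 0.7 0.3] w 0.47 turn needed [-0.     0.001  0.001] q [ 0.08  0.42  1.85 -0.    0.87  0.08]
```

View pics/side5.png

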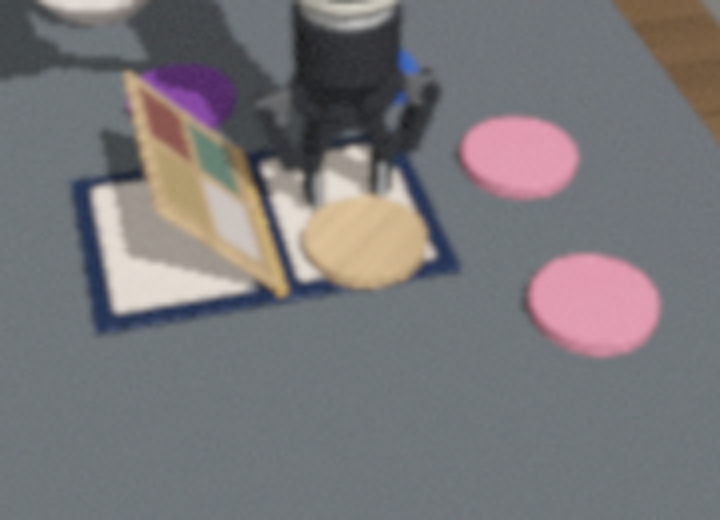

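The coaster is sliding squarely, with its centre near crop pixel (366,241). I'll continue.

Call:
servo_tool:
  targets: "0 0 0 -7 -1 0 40; 0 0 0 -7 0 0 40; 0 0 0 -7 0 0 40; 0 0 0 -7 0 0 40; 0 0 0 -7 0 0 40; 0 0 0 -7 0 0 40; 0 0 0 -7 0 0 40; 0 0 0 -7 0 0 40"

```text
time: 5.68
tool_pos: [0.6357, 0.0162, 0.0056]
tcp_rot: [2.22, 2.222, -0.002]
wrist_force: [0.3, -0.0, -0.4]
width: 0.469
```

```bash
python3 st.py; python3 side.py 6
```

```text
5.68 [0.6357 0.0162 0.0056] F [ 0.3 -0.  -0.4] w 0.469 turn needed [-0.     0.001  0.001] q [-0.01  0.41  1.86 -0.    0.87 -0.01]
```

View pics/side6.png

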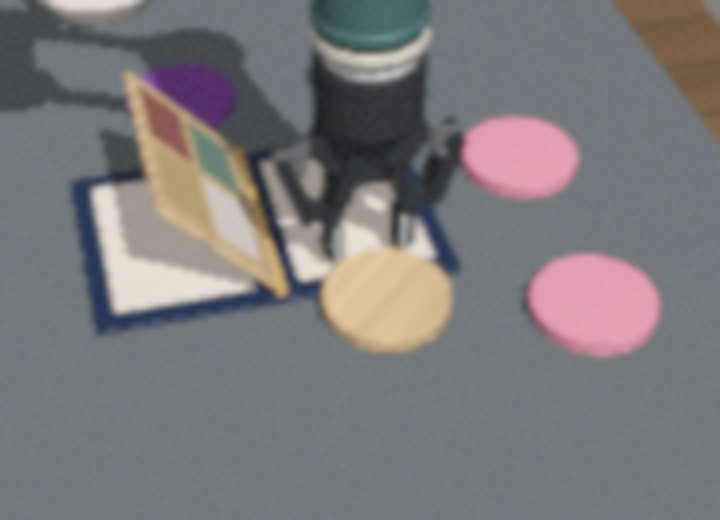

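Call:
servo_tool:
  targets: "0 0 0 -6 0 1 40; 0 0 0 -6 0 1 40; 0 0 0 -6 0 0 40; 0 0 0 -6 0 0 40; 0 0 0 -6 0 0 40; 0 0 0 -6 0 0 40; 0 0 0 -6 0 0 40; 0 0 0 -6 0 1 40"

```text
time: 6.4
tool_pos: [0.636, -0.0374, 0.0027]
tcp_rot: [2.22, 2.221, -0.001]
wrist_force: [0.4, 0.6, 1.0]
width: 0.468
```

```bash
python3 st.py; python3 side.py 7
```

```text
6.4 [ 0.636  -0.0374  0.0027] F [0.4 0.6 1. ] w 0.468 turn needed [0.    0.002 0.001] q [-0.1   0.42  1.86 -0.    0.86 -0.1 ]
```

View pics/side7.png

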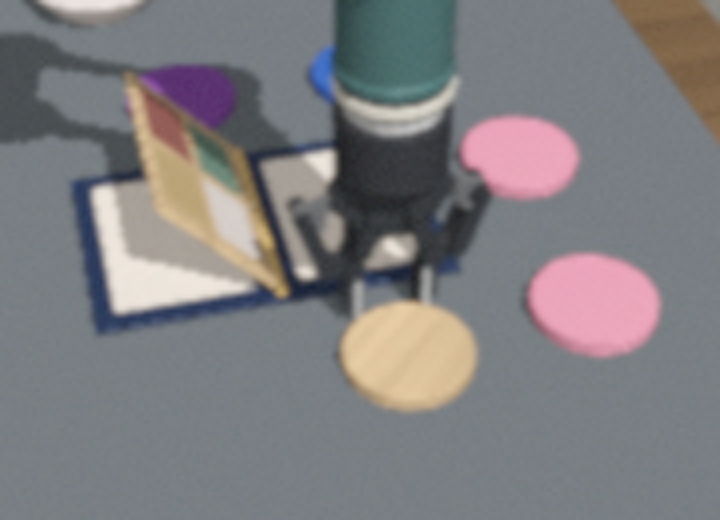

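Call:
servo_tool:
  targets: "0 0 0 -6 0 0 40; 0 0 0 -4 0 0 40; 0 0 0 4 0 0 40; 0 0 0 6 0 -5 40; 0 0 0 0 0 -25 40; 0 0 0 0 0 -38 0; 0 0 0 0 0 -38 0; 0 0 0 0 0 -38 0"

```text
time: 7.12
tool_pos: [0.6259, -0.0365, 0.138]
tcp_rot: [-2.208, -2.207, 0.029]
wrist_force: [0.3, 0.3, -0.6]
width: 0.052
```

Call:
servo_tool:
  targets: "0 0 0 10 -20 -15 0; 0 0 0 20 -33 0 0; 0 0 0 20 -33 0 0; 0 0 0 20 -33 0 0; 0 0 0 20 -33 0 0; 0 0 0 10 -25 0 0; 0 0 0 0 -10 0 0; 0 0 0 0 0 0 0"

```text
time: 7.78
tool_pos: [0.4411, 0.071, 0.1725]
tcp_rot: [2.217, 2.222, 0.005]
wrist_force: [0.2, -0.0, 0.5]
width: -0.001
```

```bash
python3 st.py; python3 side.py 8
```

```text
7.78 [0.4411 0.071  0.1725] F [ 0.2 -0.   0.5] w -0.001 turn needed [ 0.004 -0.001  0.003] q [ 0.1  -0.13  2.14  0.    1.13  0.1 ]
```

View pics/side8.png

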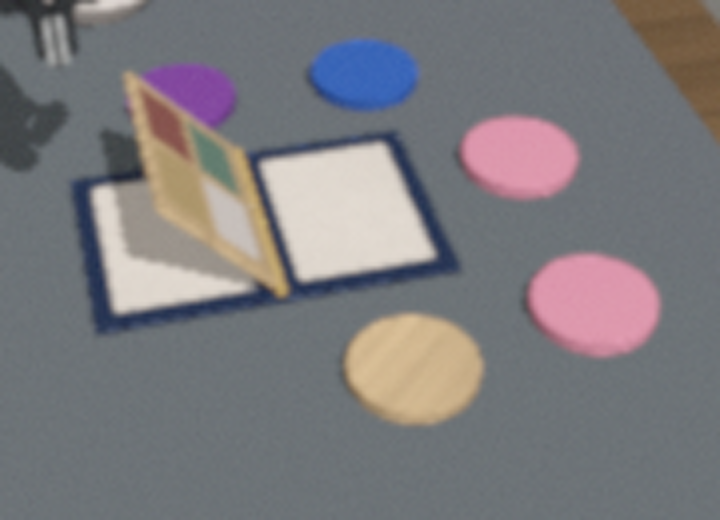

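The coaster is off the book and flat on the slate at crop pixel (414,368), and the leaf has not moved. I'll measure the coaster's position and descend behind the leaf edge.

Call:
servo_tool:
  targets: "0 0 0 0 0 20 0; 0 0 0 0 0 35 0; 0 0 0 0 0 30 0; 0 0 0 0 0 10 0; 0 0 0 0 0 0 0"

```text
time: 8.25
tool_pos: [0.4526, 0.0722, 0.0801]
tcp_rot: [2.208, 2.215, 0.026]
wrist_force: [-0.5, 0.1, 0.2]
width: 0.0
```

```bash
python3 st.py
python3 - <<'E'
from h import *
print(onz(cam('side'),[((414.5)/4-.5+160,368.5/4-.5+130)],.012))
E
python3 side.py 9; python3 st.py
```

```text
8.25 [0.4526 0.0722 0.0801] F [-0.5  0.1  0.2] w 0.0 turn needed [ 0.021 -0.002  0.003] q [ 0.1  -0.01  2.21 -0.    0.92  0.1 ]
[[ 0.63472112 -0.10711137  0.012     ]]
8.35 [0.4536 0.0723 0.082 ] F [ 0.2 -1.   0.3] w 0.001 turn needed [ 0.024 -0.002  0.003] q [ 0.1  -0.01  2.21 -0.    0.92  0.1 ]
```

View pics/side9.png

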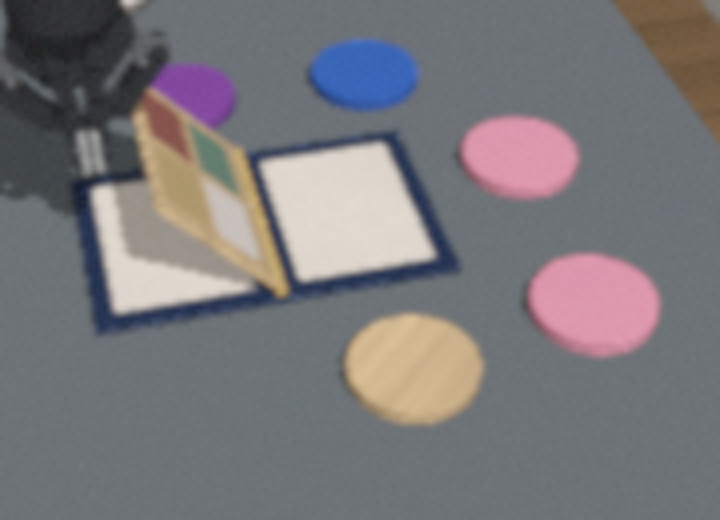

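The gripper is wide along its jaw axis, so I'll turn the tool a quarter turn to let only the slim fingertips meet the leaf.

Call:
servo_tool:
  targets: "0.02 0 0.1 0 -10 0 0; 0 0 0.125 0 -3 4 0; 0 0 0.125 0 0 4 0; 0 0 0.125 0 0 2 0; 0 0 0.125 0 0 0 0; 0 0 0.125 0 0 0 0; 0 0 0.125 0 0 0 0; 0 0 0.125 0 0 0 0"

```text
time: 9.02
tool_pos: [0.455, 0.0729, 0.0846]
tcp_rot: [3.002, 0.916, 0.039]
wrist_force: [-0.3, 0.1, -0.8]
width: -0.005
```

Call:
servo_tool:
  targets: "0 0 0.125 0 0 0 0; 0 0 0.125 0 0 0 0; 0 0 0.125 0 0 0 0; 0 0 0.125 0 0 0 0; 0 0 0.08 0 0 0 0; 0 0 0 0 0 0 0"

```text
time: 9.52
tool_pos: [0.4673, 0.0732, 0.0968]
tcp_rot: [-3.134, -0.006, -0.071]
wrist_force: [0.0, 0.9, 0.3]
width: -0.003
```

```bash
sed -i 's/^D=.*/D=np.array([[1,0,0],[0,-1,0],[0,0,-1.]])/' st.py; python3 st.py;python3 side.py 10; python3 st.py
```

```text
9.52 [0.4673 0.0732 0.0968] F [0.  0.9 0.3] w -0.003 turn needed [-0.007 -0.045  0.004] q [ 0.1  -0.02  2.19  0.    0.93  1.67]
9.57 [0.4677 0.0732 0.0971] F [ 1.  -0.3  0.2] w 0.002 turn needed [-0.007 -0.046  0.007] q [ 0.1  -0.02  2.19  0.    0.93  1.66]
```

View pics/side10.png

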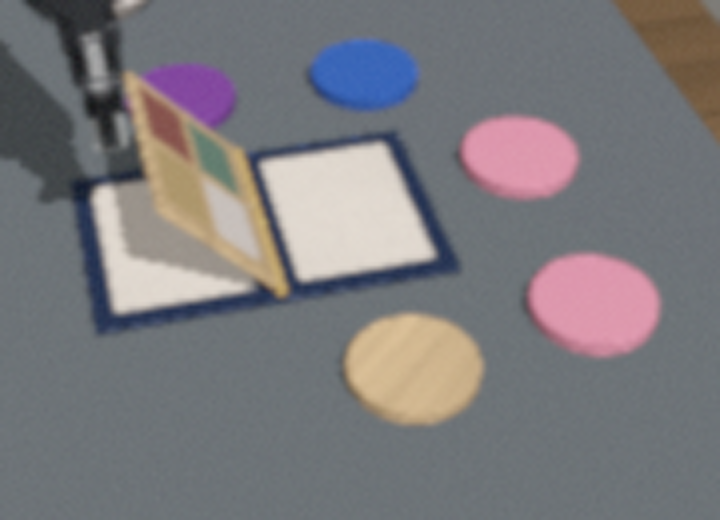

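Call:
servo_tool:
  targets: "0 -0.045 0.005 -10 0 8 0; 0 0 0 -4 0 10 0; 0 0 0 -1 0 8 0; 0 0 0 -1 0 2 0"

```text
time: 9.9
tool_pos: [0.4568, 0.0736, 0.0716]
tcp_rot: [-3.134, -0.016, -0.017]
wrist_force: [-0.7, 0.4, 0.3]
width: 0.001
```

```bash
python3 st.py
```

```text
9.9 [0.4568 0.0736 0.0716] F [-0.7  0.4  0.3] w 0.001 turn needed [-0.008 -0.011  0.01 ] q [0.1  0.02 2.21 0.01 0.91 1.66]
```

Call:
servo_tool:
  targets: "0 -0.01 0.01 8 0 0 0; 0 0 0 8 0 0 0; 0 0 0 6 0 -2 0; 0 0 0 6 0 -3 0; 0 0 0 6 0 -3 0; 0 0 0 6 0 -3 0"

```text
time: 10.4
tool_pos: [0.4912, 0.0734, 0.0806]
tcp_rot: [-3.135, -0.003, 0.032]
wrist_force: [-5.2, 0.2, 4.8]
width: 0.001
```

```bash
python3 st.py; python3 side.py 11; python3 st.py
```

```text
10.4 [0.4912 0.0734 0.0806] F [-5.2  0.2  4.8] w 0.001 turn needed [-0.007  0.02   0.002] q [0.09 0.09 2.11 0.01 0.96 1.66]
10.45 [0.4934 0.0734 0.0816] F [-3.7 -1.3  4.8] w -0.0 turn needed [-0.007  0.017  0.002] q [0.09 0.09 2.11 0.01 0.96 1.66]
```

View pics/side11.png

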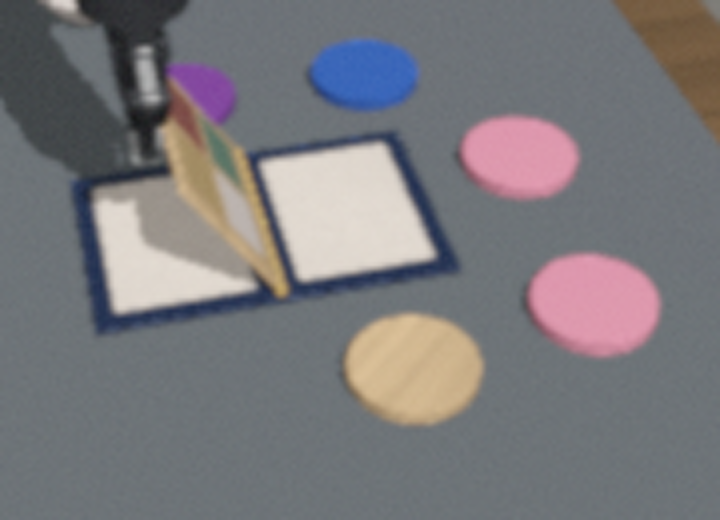

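The leaf is turning up, with forces around 5 N. I'll continue and raise faster so contact stays near the tips.

Call:
servo_tool:
  targets: "0 0.01 0 6 0 -5 0; 0 0 0 7 0 -5 0; 0 0 0 7 0 -4 0; 0 0 0 7 0 -3 0; 0 0 0 7 0 -2 0; 0 0 0 7 0 -1 0"

```text
time: 10.95
tool_pos: [0.5378, 0.0732, 0.1023]
tcp_rot: [-3.135, -0.004, 0.014]
wrist_force: [-1.7, -0.1, 1.2]
width: 0.004
```

```bash
python3 st.py; python3 side.py 12; python3 st.py
```

```text
10.95 [0.5378 0.0732 0.1023] F [-1.7 -0.1  1.2] w 0.004 turn needed [-0.006  0.009  0.002] q [0.08 0.14 2.01 0.01 1.   1.65]
11.0 [0.5398 0.0732 0.1029] F [ 1.3 -1.3 -1.2] w -0.002 turn needed [-0.007  0.006  0.002] q [0.08 0.14 2.   0.01 1.   1.65]
```

View pics/side12.png

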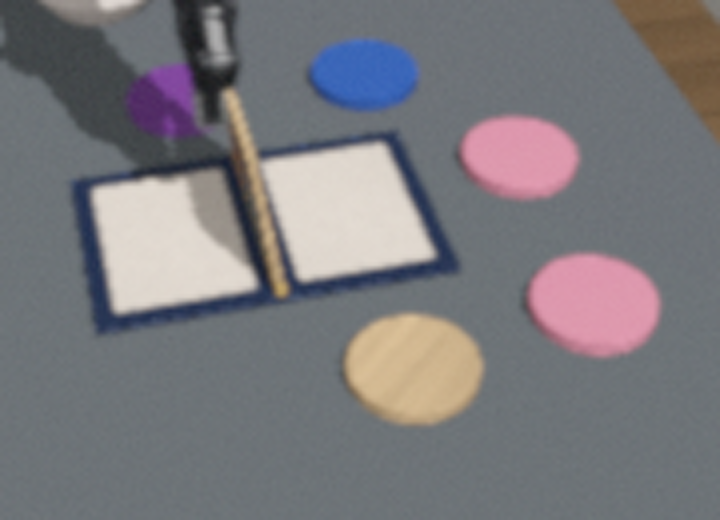

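Call:
servo_tool:
  targets: "0 0 0 7 0 0 0; 0 0 0 7 0 0 0; 0 0 0 7 0 0 0; 0 0 0 7 0 1 0; 0 0 0 7 0 2 0; 0 0 0 7 0 3 0; 0 0 0 7 0 4 0"

```text
time: 11.58
tool_pos: [0.5956, 0.0732, 0.0939]
tcp_rot: [-3.135, -0.004, 0.004]
wrist_force: [0.6, -0.7, 2.1]
width: 0.0
```

```bash
python3 st.py; python3 side.py 13; python3 st.py
```

```text
11.58 [0.5956 0.0732 0.0939] F [ 0.6 -0.7  2.1] w 0.0 turn needed [-0.007  0.002  0.002] q [0.08 0.25 1.9  0.01 1.   1.64]
11.63 [0.5967 0.0732 0.0931] F [ 1.7  0.  -0. ] w 0.001 turn needed [-0.007  0.001  0.002] q [0.08 0.25 1.89 0.01 1.   1.64]
```

View pics/side13.png

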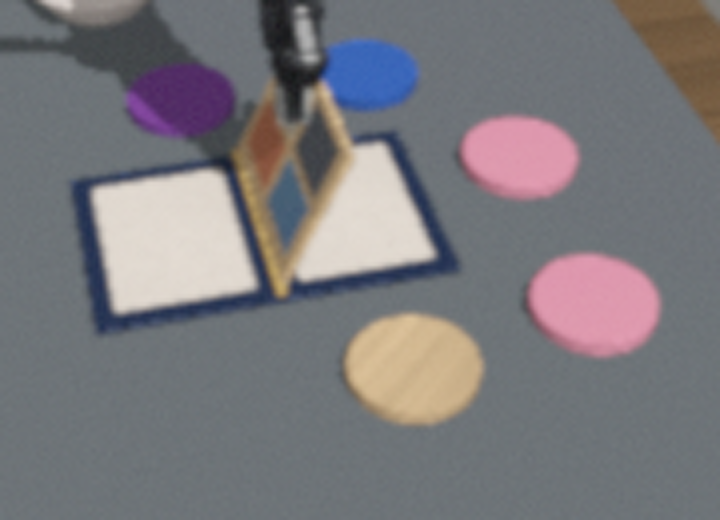

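The leaf is past vertical and following the tips. I'll continue down the arc.

Call:
servo_tool:
  targets: "0 0 0 7 0 3 0; 0 0 0 6 0 5 0; 0 0 0 6 0 5 0; 0 0 0 5 0 6 0; 0 0 0 5 0 6 0; 0 0 0 4 0 7 0; 0 0 0 4 0 7 0"

```text
time: 12.22
tool_pos: [0.6395, 0.0735, 0.0512]
tcp_rot: [-3.135, -0.004, -0.004]
wrist_force: [-0.0, -0.7, 0.8]
width: 0.0
```

```bash
python3 st.py; python3 side.py 14; python3 st.py
```

```text
12.22 [0.6395 0.0735 0.0512] F [-0.  -0.7  0.8] w 0.0 turn needed [-0.007 -0.003  0.002] q [0.07 0.37 1.83 0.01 0.95 1.64]
12.27 [0.6391 0.0734 0.0494] F [ 0.6 -0.1  0.3] w -0.004 turn needed [-0.006 -0.001  0.002] q [0.07 0.37 1.83 0.01 0.94 1.64]
```

View pics/side14.png

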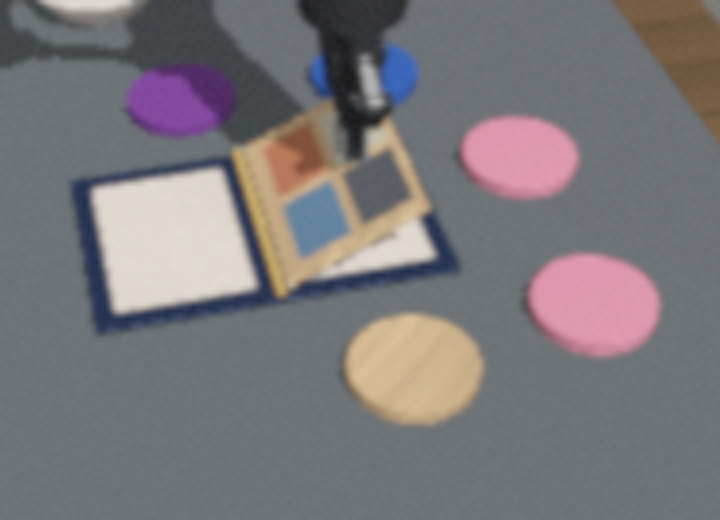

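Call:
servo_tool:
  targets: "0 0 0 3 0 7 0; 0 0 0 3 0 7 0; 0 0 0 3 0 6 0; 0 0 0 2 0 4 0; 0 0 0 1 0 3 0; 0 0 0 0 0 1 0"

```text
time: 12.77
tool_pos: [0.6499, 0.0737, 0.0159]
tcp_rot: [-3.135, -0.003, 0.007]
wrist_force: [0.7, -0.5, 1.0]
width: -0.002
```

```bash
python3 st.py; python3 side.py 15; python3 st.py
```

```text
12.77 [0.6499 0.0737 0.0159] F [ 0.7 -0.5  1. ] w -0.002 turn needed [-0.006  0.004  0.002] q [0.07 0.43 1.81 0.01 0.9  1.63]
12.82 [0.6498 0.0737 0.0159] F [ 1.1 -0.6  0.7] w 0.002 turn needed [-0.006  0.005  0.002] q [0.07 0.43 1.81 0.01 0.9  1.63]
```

View pics/side15.png

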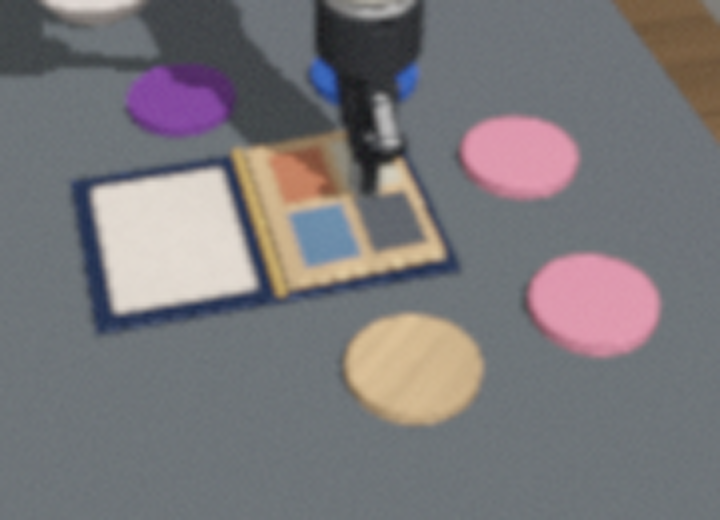

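Nearly down. Now I'll press gently, 1 mm per row.

Call:
servo_tool:
  targets: "0 0 0 0 0 1.5 0; 0 0 0 0 0 1 0; 0 0 0 0 0 1 0"

```text
time: 13.07
tool_pos: [0.6503, 0.0738, 0.013]
tcp_rot: [-3.135, -0.003, 0.005]
wrist_force: [-0.2, -0.1, 1.2]
width: -0.001
```

Call:
servo_tool:
  targets: "0 0 0 0 0 1 0; 0 0 0 0 0 1 0"

```text
time: 13.23
tool_pos: [0.6503, 0.0738, 0.0114]
tcp_rot: [-3.135, -0.003, 0.004]
wrist_force: [-0.9, -1.4, 1.0]
width: 0.001
```

Call:
servo_tool:
  targets: "0 0 0 0 0 1 0; 0 0 0 0 0 1 0"

```text
time: 13.4
tool_pos: [0.6503, 0.0738, 0.011]
tcp_rot: [-3.135, -0.003, 0.005]
wrist_force: [-2.5, -1.4, 8.3]
width: 0.0
```

Call:
servo_tool:
  targets: "0 0 0 0 0 1.2 0; 0 0 0 0 0 1 0"

```text
time: 13.57
tool_pos: [0.6504, 0.0738, 0.011]
tcp_rot: [-3.135, -0.004, 0.005]
wrist_force: [-3.0, -0.2, 4.9]
width: -0.004
```

The tips are against the stop at z = 0.011 m, the expected height, with 5–8 N. I'll retreat straight up and check.

Call:
servo_tool:
  targets: "0 0 0 0 0 -4 0; 0 0 0 0 0 -15 0; 0 0 0 0 0 -30 0; 0 0 0 0 0 -35 0; 0 0 0 0 0 -35 0; 0 0 0 0 0 -35 0; 0 0 0 -25 -25 -10 0; 0 0 0 -25 -25 0 0"

```text
time: 14.23
tool_pos: [0.6027, 0.1201, 0.181]
tcp_rot: [-3.135, 0.006, 0.005]
wrist_force: [-0.1, 0.4, -0.2]
width: -0.001
```

Call:
servo_tool:
  targets: "0 0 0 -20 -33 0 0; 0 0 0 -20 -33 0 0; 0 0 0 -20 -33 0 0; 0 0 0 -20 -33 0 0; 0 0 0 -20 -33 0 0; 0 0 0 0 -15 0 0; 0 0 0 0 0 0 0; 0 0 0 0 0 0 0"

```text
time: 14.9
tool_pos: [0.4978, 0.3128, 0.19]
tcp_rot: [-3.127, 0.004, -0.016]
wrist_force: [0.0, -0.3, -0.0]
width: -0.0
```

```bash
python3 st.py; python3 side.py 16
python3 - <<'E'
from h import *
t=cam('top','top16.png')
a=cv2.cvtColor(t['image'],cv2.COLOR_RGB2BGR)[125:255,90:290]
cv2.imwrite('pics/t16.png',cv2.resize(a,None,fx=4,fy=4,interpolation=cv2.INTER_CUBIC))
E
```

```text
14.9 [0.4978 0.3128 0.19  ] F [ 0.  -0.3 -0. ] w -0.0 turn needed [-0.015 -0.01  -0.002] q [0.51 0.12 1.85 0.01 1.15 2.08]
```

View pics/side16.png

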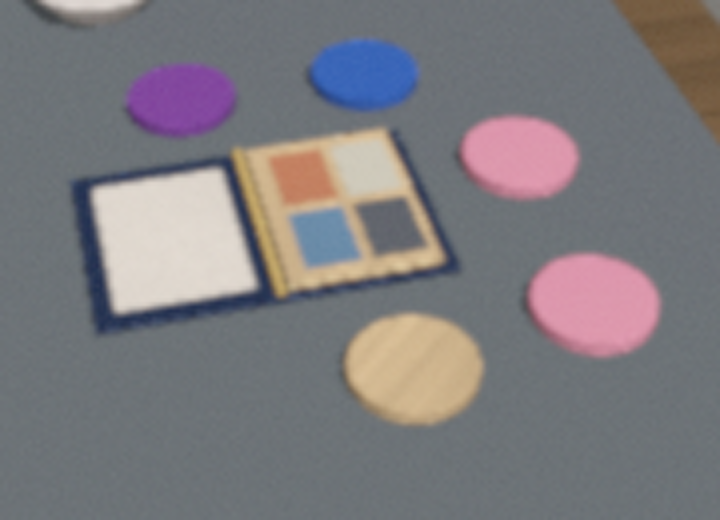

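View pics/t16.png

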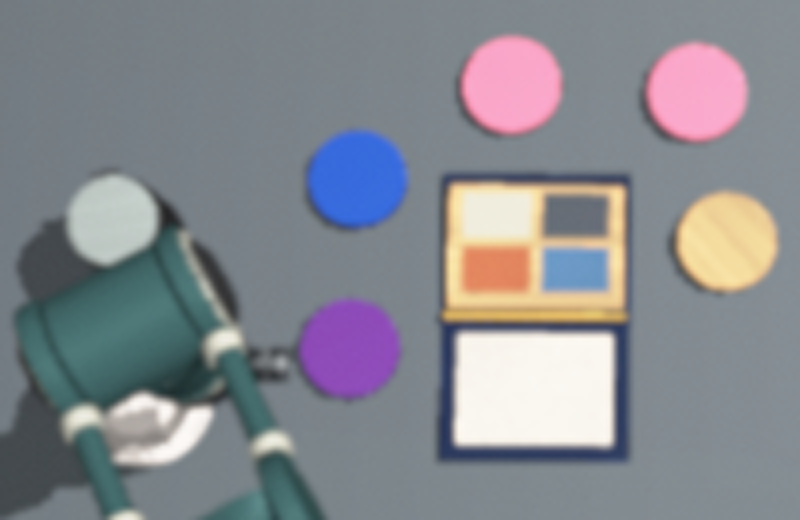

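The leaf lies flat on the far cover (far edge near side-crop row 262). The coaster lies flat on the slate to the right of the book at crop pixel (727,242), and the look-alikes are where they were. The arm is clear of everything.

```bash
python3 -c "
from h import *
print(finish_job())"
```

```text
the job is handed in; nothing more can be done
None
```

The job is done and handed in at about 15 s of the 51 s allowed. I slid the coaster off the far cover first with two spread fingertips. Then I closed the fingers, pushed the leaf up and over its spine, and pressed it down.

- **Coaster:** it lies flat on the slate with its centre at about (0.635, -0.107) m. That puts its near edge about 54 mm clear of the leaf. The side push needed almost no force; wrist readings stayed near the noise.
- **Leaf:** the fingertips met the stop at z = 0.011 m, the height expected for a flat leaf. The readings I took peaked at about 8 N when pressing and 7 N while turning the leaf. Both views after the retreat show it flat and staying put.
- **Look-alikes and bystanders:** the blue, pink and purple discs look unmoved. The jar and dishes, partly hidden by the arm in the last top view, were not touched. The planter was never approached, but I did not look at it again at the end.
- **Small disagreement:** the two cameras' estimates of single points (book corners, leaf edge) differed by up to about 4 mm. It made no difference to the moves.

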